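Switch on the bench scale and tare off the tray

ROBOT

A 6-joint arm with a two-finger parallel gripper is mounted at the origin on the work surface. World frame = base frame: x ahead of the robot, y to its left, z up, the work surface at z = 0. Lengths are in m, angles in rad, forces in N, time in s.
With the tool pointing down it reaches from about 0.35 to 0.775 m from the base axis. Payload 7.3 kg.
Tool frame: the origin (TCP) lies on the centre line of the jaws, within the pads' length; the fingertips stand 17 mm ahead of it and the grasp point (between the pads) lies 2 mm behind it (robot.tip_extent is the distance from the TCP to the fingertips, in m); z points along the fingers, y is the line along which they close (so a half turn about z gives the same grasp; the last joint's range is limited). The gripper opens to 92 mm and grips with 3 to 60 N. Pads are 19 mm wide; open, the fingers measure 130 mm over their backs; the gripper's body (75 mm by 190 mm) begins 47 mm behind the grasp point.
Start: joints at [1.157, 0.342, 1.524, -0, 1.275, -0.146], TCP at [0.139, 0.506, 0.244] pointing down, gripper open.
Joint ranges: [-2.53, 2.53], [-0.77, 2.02], [0.04, 2.7], [-1, 4.14], [0.28, 2.66], [-3.11, 3.11]. Speed limits (rad/s): [2.57, 2.57, 3.14, 3.14, 3.14, 3.14].

INTERFACE

Orientations are given as [roll, pitch, yaw] about the fixed x, y, z axes, in that order (R = Rz(yaw) Ry(pitch) Rx(roll)).
In Python, from cell import robot gives the robot as it stands.
- The arm moves only by the tool step_arm, never from a script. Its argument "motion" is a list of rows, each a list of 2 entries, a list of its own where there are three numbers: the shift along the tool's x, y, z in units of 60 mm (1.0 is 60 mm), then the turn about the tool's z in rad. In form: [[[x, y, z], spin], ...]. A call has 1 to 10 rows; each row is the pose to reach, as a shift and turn from the pose commanded when the call began, along the tool's axes at that moment; what a row does not reach only later rows make up. A row lasts 1/8 s, in which the tool goes at most 62.5 mm and 10.7 degrees, less where a joint would pass 70% of its speed; a pose out of reach is approached as far as the arm can. A call with a gripper value outside its range is refused whole. "hand" is the closure in counts, from 0 (fully open) to 255 (shut), set as the call begins (left out, the last holds). The fingers move at their own pace and stop on an object; "squeeze" is the grip in N (left out, the last holds). Time passes only in rows, so rows that repeat a pose let the fingers close. It gives the time, the measured TCP pose, the force, the opening and the grip force at its end, in the units of the state.
- robot.observe(): the state, without advancing time (a new reading comes with each control period).
- robot.read_camera(name): name is "scene" or "top" or "wrist"; returns a dict with "pixels" (384x512x3 uint8, red, green, blue), "intrinsics" (3x3 intrinsics, pixels), "xyz" and "rotation" of the camera in the world; the wrist camera has in their place "T_tool_cam" (4x4, takes a point from camera to tool coordinates, whose origin is the TCP and whose axes are the flange's). Camera axes: x right, y up, looking along -z (the intrinsics and any distortion apply to the point x, -y, -z); pixel columns grow to the right and rows downward; lengths in m; the calibration is good to about 2 mm. A picture is of the moment at which its call begins: read the wrist's pose just before it. There is no depth.
- robot.hand_in(): hands the job in; it is judged then, once.
The state is a dict: "time": time; "qpos": joint angles; "qvel": joint speeds; "joint_efforts": joint torques, N m; "tool_pos": TCP position; "tool_rot": TCP orientation; "contact_force": force on the tool from outside, world axes, zero at the start; "torque": the same for the moment, N m; "opening": finger opening in m; "grip_force": force on a finger pad.
Only numpy, scipy, OpenCV 4.12 (cv2) and the standard library are available. Lean on these libraries where they do the work, as an engineer would, in place of code of your own. Each camera call takes 0.05 s, during which the arm holds its last target. There are 200 camera calls.

TASK

Get the bench scale ready for weighing slates into the tray that stands on its pan: switch it on by pushing the end of its red rocker switch nearest the robot (the end with the white dot) fully down, then press the green tare key all the way in, let it come back up and withdraw. Use light fingertip pushes only, and leave the other two keys, the pan, the tray and everything else on the bench alone.

Things in the scene. Friction and masses are not known exactly. Their poses are not given: they have to be found in the camera images.
- scale: Grey bench scale, fixed, 317 mm deep, 280 wide. Origin on the bench under the middle of its control panel; x points to the pan, y to the user's left, z up. The dark panel (114 mm deep, middle 50 mm above the bench) rises along +x at 0.14 rad. Low on it round keys: yellow, green, white at y +100, +52, +4 mm, a display above; red rocker at y -85 mm. Housing behind it, from x = 45 mm on: 62 mm high.
- pan: Stainless steel weighing pan of the scale, 190 mm (x) by 250 mm (y), upper face 79 mm above the bench, its side lips 84 mm. Origin at the centre of its underside, 163 mm behind the scale's origin (+x) and 73 mm above the bench. It does not move.
- tray: White open plastic tray, 130 mm (x) by 190 mm (y), 28 mm high, walls 3 mm, empty, loose on the pan with its front at least 80 mm behind the scale's origin. Origin at the centre of its underside, 79 mm above the bench; its rim is 107 mm above the bench.
- power_rocker (a joint): Red rocker, 30 mm wide, two flat 28 mm wings meeting over a hinge across the panel's middle. 0 rad = off: the near (lower, -x) wing, with a white dot, stands up at 0.32 rad from the panel's plane, the far wing is parallel to it. 0.32 = on: near wing pushed down parallel to the panel, far wing up. About 2 N on the near wing moves it; hard stop at the end; it stays where it is left.
- rocker_on_end (a point): Point on the upper face of the near, white-dotted wing of the rocker, 19 mm from its hinge line: where to push. It moves with the rocker: about 6 mm along the panel's normal between off and on, where it lies 6 mm above the panel.
- tare_key (a joint): Travel of the green tare key along the panel's normal, in m: 0 = up, 0.004 = fully in. Sprung: 2 N starts it, 4 N holds it fully in, and it comes up when let go.
- tare_key_top (a point): Centre of the top of the green round tare key, 24 mm across, standing 7 mm proud of the panel. Its z axis is the panel's outward normal, its x axis points up the slope. Moves with the key.
- unit_key (a joint): Travel of the yellow key (same make as the green one, 48 mm to its +y side), m, 0 = up. Leave alone.
- unit_key_top (a point): Centre of the top of the yellow key.
- print_key (a joint): Travel of the white key (same make, 48 mm to the green key's -y side), m, 0 = up. Leave alone.
- print_key_top (a point): Centre of the top of the white key.
- slate_a: Loose flat grey slate, about 125 by 85 mm, 9 mm thick, left (+y) of the scale. Origin at the centre of its underside.
- slate_b: Loose flat dark slate, about 115 by 75 mm, 9 mm thick, out at one side of the bench. Origin at the centre of its underside.
- glue: White glue bottle with a red cap, 54 mm across, 150 mm high, standing right (-y) of the scale. Origin at the centre of its base.
- brush: Flat paint brush, 200 mm long, 20 mm thick, lying beside the pan on the right (-y) of the scale. Origin in the middle of its underside; lies along its own x.
- mug: Blue mug, 80 mm across, 95 mm high, standing out at one side of the bench. Origin at the centre of its base.
There are look-alikes about, which are no part of the job. What is shaped like the tray but blue is not meant.

How it is judged:
On the way, in this order (a step that is already met when the one before it is completed fails the run):
1. the rocker switch is pushed over to on while the green key is still up (value of joint power_rocker above 0.23 rad and value of joint tare_key below 0.001 m), for 0.1 s.
2. with the scale on, the green tare key is pressed in (value of joint tare_key above 0.003 m and value of joint power_rocker above 0.23 rad), for 0.1 s.
At the end, for the whole second after the job is handed in: The rocker switch stands at on (at least 0.23 of its 0.32 rad), all three keys are up again (within 1 mm), the tray stands on the pan within 8 mm of where it was, and every other loose thing is within 15 mm of where it was (all of step 1 and value of joint each of unit_key, print_key below 0.001 m and distance of tray from where it was at the start of the episode below 0.008 m and linear speed of tray below 0.01 m/s and distance of each of slate_a, slate_b, glue, brush, mug from where it was at the start of the episode below 0.015 m); the robot touches nothing.
It fails at once if the tray on the pan is touched or shifted (contact force between any of the arm, the fingers and tray above 0.5 N or distance of tray from where it was at the start of the episode above 0.008 m).
It fails at once if the weighing pan is touched (contact force between any of the arm, the fingers and pan above 0.5 N).
It fails at once if the yellow or the white key is pressed (value of joint any of unit_key, print_key above 0.0015 m).
It fails at once if the scale is pressed with more than 30 N (contact force between any of the arm, the fingers and scale above 30 N).
It fails at once if a slate, the glue bottle, the brush or the mug is shifted or lifted by more than 15 mm (distance of any of slate_a, slate_b, glue, brush, mug from where it was at the start of the episode above 0.015 m).
It also fails if it takes over 38 s, if anything falls off the work surface, if the arm or the gripper's body presses on something with over 40 N, if the wrist force passes 120 N, or if a joint passes its speed limit or range.

## Working session

There is one attempt and no reset: what is moved stays moved. The work goes in short steps, Python scripts to look and compute and a tool call to move; the robot and the scene stay as the last step left them, time stands still between calls to the robot, and variables do not carry over. Pictures are saved under pics/ and viewed, at most 10 in all, crops included, and the job is handed in when it is done.

Besides the shell and the picture viewer there is one more tool, called after "Emit:" as name(argument=value, ...) on one line, values as JSON. step_arm: Moves the arm, as the interface text tells. Its arguments: {"type":"object","properties":{"motion":{"type":"array"},"hand":{"type":"number"},"squeeze":{"type":"number"}},"required":["motion"]}

```bash
mkdir -p pics; ls; cat > h.py <<'E'
import numpy as np, cv2
from cell import robot
def shot(n,f):
    s=robot.observe(); c=robot.read_camera(n); cv2.imwrite(f'pics/{f}.png',cv2.cvtColor(c['pixels'],cv2.COLOR_RGB2BGR)); return s,c
def ray(c,u,v):
    K=np.array(c['intrinsics']); d=np.linalg.solve(K,[u,v,1.]); d=np.array([d[0],-d[1],-d[2]])
    return np.array(c['xyz']),np.array(c['rotation'])@d
def onz(c,u,v,z):
    o,d=ray(c,u,v); return o+d*(z-o[2])/d[2]
E
python3 - <<'E'
from h import *
s,c=shot('top','top1'); print(s); print({k:v for k,v in c.items() if k!='pixels'})
s,d=shot('scene','scene1'); print({k:v for k,v in d.items() if k!='pixels'})
import pickle; pickle.dump((c,d),open('c.pkl','wb'))
cv2.imwrite('pics/both.png',cv2.resize(np.vstack([cv2.imread('pics/top1.png'),cv2.imread('pics/scene1.png')]),(400,600))) 
E
```

```text
pics
{'time': 0.0, 'qpos': array([ 1.15695298e+00,  3.42694008e-01,  1.52500694e+00, -1.89445785e-05,
        1.27540076e+00, -1.45985477e-01]), 'qvel': array([ 2.40827413e-05, -1.61673312e-03,  1.87862609e-03, -1.75450909e-04,
        1.63031931e-03, -7.91358454e-05]), 'joint_efforts': array([ 8.16277807e-04, -4.31248891e+01, -2.44215167e+01,  7.18762167e-02,
        5.58859447e-02, -1.38344622e-04]), 'tool_pos': array([0.13877226, 0.50593423, 0.24306337]), 'tool_rot': array([-3.14009702e+00, -2.01594892e-04,  2.87374016e+00]), 'contact_force': array([-0.71464221, -0.11388824,  0.83730281]), 'torque': array([-0.00312435,  0.04698645,  0.02373162]), 'grip_force': 0.0, 'opening': 0.09176470498716001}
{'intrinsics': array([[431.9704028 ,   0.        , 247.43874802],
       [  0.        , 431.9704028 , 192.49594952],
       [  0.        ,   0.        ,   1.        ]]), 'xyz': array([0.37329127, 0.00991716, 1.73062017]), 'rotation': array([ 0.10605176,  0.00367186, -1.58227754])}
{'intrinsics': array([[389.22635932,   0.        , 249.32445266],
       [  0.        , 389.22635932, 195.33155786],
       [  0.        ,   0.        ,   1.        ]]), 'xyz': array([1.34167141, 0.80621365, 0.99762435]), 'rotation': array([8.82185991e-01, 3.88718844e-04, 2.34127138e+00])}
```

View pics/top1.png

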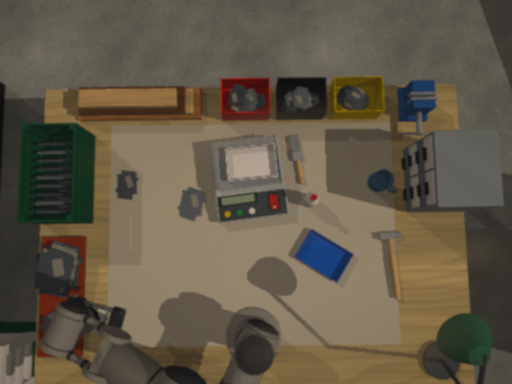

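View pics/scene1.png

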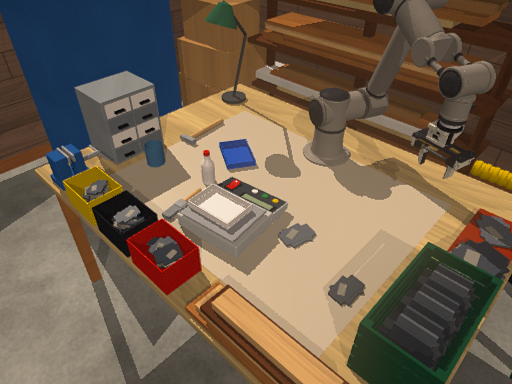

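The top view shows the scale with its panel around (252,205): yellow, green and white keys near (228,214), (240,212) and (252,211), and the red rocker near (274,202). The other red things (glue cap at (314,197), red bin at (246,98)) and the blue tray at (323,254) are not meant. I'll measure these and check them in an enlarged crop.

```bash
cat >> h.py <<'E'
from scipy.spatial.transform import Rotation as Ro
def ray(c,u,v):
    K=np.array(c['intrinsics']); d=np.linalg.solve(K,[u,v,1.]); d=np.array([d[0],-d[1],-d[2]])
    r=np.array(c['rotation']); R=r if r.shape==(3,3) else Ro.from_euler('xyz',r).as_matrix()
    return np.array(c['xyz']),R@d
def blobs(img,x0,y0,x1,y1,amin=6):
    h=cv2.cvtColor(img,cv2.COLOR_RGB2HSV); out=[]
    for n,lo,hi in [('red',(0,150,80),(8,255,255)),('red2',(172,150,80),(180,255,255)),('yel',(20,120,120),(34,255,255)),('grn',(45,100,50),(85,255,255)),('wht',(0,0,170),(180,45,255))]:
        m=cv2.inRange(h,lo,hi); k=np.zeros_like(m); k[y0:y1,x0:x1]=m[y0:y1,x0:x1]
        N,_,st,ce=cv2.connectedComponentsWithStats(k)
        out+=[(n,int(st[i,4]),st[i,:4].tolist(),ce[i].round(2).tolist()) for i in range(1,N) if st[i,4]>=amin]
    return out
E
python3 - <<'E'
from h import *; import pickle
c,d=pickle.load(open('c.pkl','rb'))
for n,cc,b in (('top',c,(205,130,325,225)),('scene',d,(170,170,300,240))):
    for x in blobs(cc['pixels'],*b): print(n,x,onz(cc,*x[3],0.05).round(4))
a=cv2.resize(c['pixels'][125:225,200:330],None,fx=6,fy=6,interpolation=cv2.INTER_CUBIC)
cv2.imwrite('pics/crop.png',a[:,:,::-1])
s,w=shot('wrist','w1'); print(w['T_tool_cam'],w['intrinsics'])
E
```

```text
top ('red', 124, [269, 194, 10, 16], [273.28, 200.81]) [ 0.5184 -0.0865  0.05  ]
top ('red', 25, [311, 195, 6, 5], [313.44, 196.92]) [ 0.5318 -0.2436  0.05  ]
top ('yel', 23, [225, 211, 5, 6], [227.09, 213.78]) [0.4699 0.0942 0.05  ]
top ('grn', 31, [237, 210, 6, 6], [239.29, 212.29]) [0.4751 0.0467 0.05  ]
top ('wht', 9, [259, 152, 8, 3], [262.78, 153.22]) [ 0.7076 -0.0484  0.05  ]
top ('wht', 8, [251, 209, 3, 4], [252.0, 210.5]) [ 0.4815 -0.0029  0.05  ]
scene ('red', 78, [226, 179, 15, 11], [232.97, 184.17]) [ 0.5109 -0.0912  0.05  ]
scene ('red', 146, [170, 225, 19, 15], [176.33, 234.13]) [ 0.8391 -0.0298  0.05  ]
scene ('yel', 24, [272, 199, 7, 4], [275.0, 200.5]) [0.4703 0.0949 0.05  ]
scene ('grn', 21, [262, 194, 6, 4], [264.62, 195.57]) [0.476 0.047 0.05 ]
scene ('wht', 8, [253, 190, 4, 2], [254.5, 190.5]) [ 0.4805 -0.0021  0.05  ]
scene ('wht', 696, [198, 193, 47, 31], [221.47, 207.44]) [ 0.6378 -0.0208  0.05  ]
scene ('wht', 27, [174, 200, 9, 6], [178.56, 202.93]) [ 0.7322 -0.155   0.05  ]
scene ('wht', 24, [246, 201, 18, 9], [254.54, 204.96]) [0.5426 0.0572 0.05  ]
scene ('wht', 15, [181, 207, 9, 6], [184.87, 209.47]) [ 0.7389 -0.1089  0.05  ]
scene ('wht', 9, [178, 213, 5, 3], [179.78, 213.89]) [ 0.7669 -0.1031  0.05  ]
scene ('wht', 14, [240, 224, 7, 7], [242.71, 227.14]) [0.6569 0.109  0.05  ]
[[ 7.28686805e-04  9.53411877e-01  3.01670783e-01  8.07813311e-02]
 [ 9.99999715e-01 -6.34502960e-04 -4.10195304e-04  9.53226833e-04]
 [-1.99674070e-04  3.01670996e-01 -9.53412067e-01 -1.40249019e-01]
 [ 0.00000000e+00  0.00000000e+00  0.00000000e+00  1.00000000e+00]] [[270.11078349   0.         256.32631384]
 [  0.         270.11078349 194.11156653]
 [  0.           0.           1.        ]]
```

View pics/crop.png

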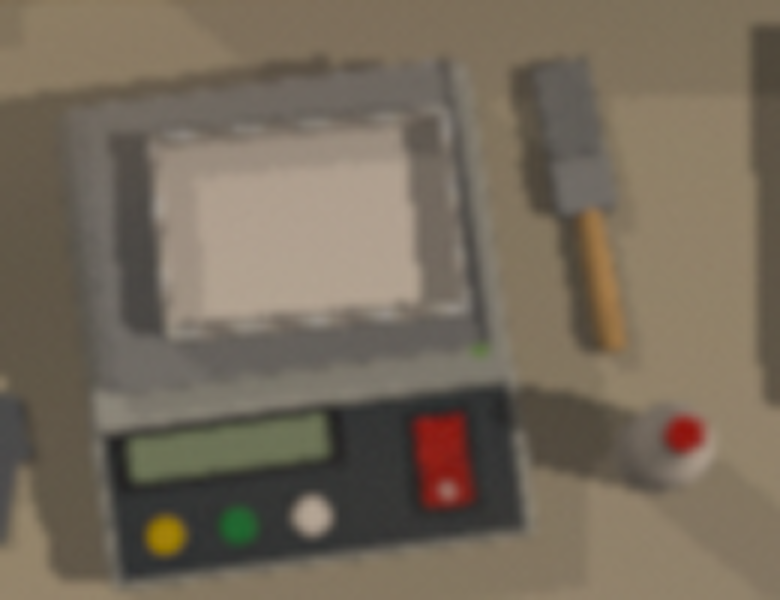

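The crop agrees with the description: green key at top-view pixel (239.3,212.3), and rocker at (273,201) with its white dot on the near end. The scale yaw comes out at about 0.119 rad. I'll move to a hover with the fingers shut.

Emit:
step_arm(motion=[[[-0.6, -0.5, 0], 0], [[-1.4, -1.2, 0], -0.05], [[-2.2, -1.9, 0], -0.1], [[-3.0, -2.6, 0], -0.15], [[-3.8, -3.3, 0], -0.2], [[-4.7, -4.1, 0], -0.25], [[-5.6, -4.9, 0], -0.3], [[-6.5, -5.6, 0.1], -0.35], [[-7.3, -6.3, 0.2], -0.387], [[-7.96, -6.91, 0.3], -0.387]], hand=255, squeeze=5)

```text
time: 1.4
tool_pos: [0.4778, -0.0018, 0.2279]
tool_rot: [3.141, 0.0, -3.022]
contact_force: [0.8, 0.8, 0.6]
opening: 0.0007
grip_force: 0.0
```

Emit:
step_arm(motion=[[[0, 0, 0], 0], [[0, 0, 0], 0], [[0, 0, 0], 0]])

```text
time: 1.78
tool_pos: [0.4763, 0.0012, 0.2283]
tool_rot: [3.141, -0.0, -3.021]
contact_force: [0.0, -1.2, 0.4]
opening: 0.0003
grip_force: 0.0
```

```bash
cat >> h.py <<'E'
def wristcam(f):
    s,w=shot('wrist',f); T=np.eye(4); T[:3,:3]=Ro.from_euler('xyz',s['tool_rot']).as_matrix(); T[:3,3]=s['tool_pos']
    C=T@np.array(w['T_tool_cam']); w['xyz']=C[:3,3]; w['rotation']=C[:3,:3]; return s,w
E
python3 - <<'E'
from h import *
s,w=wristcam('w2'); print(s['tool_pos'],s['tool_rot'],s['opening'],s['contact_force'],s['time'])
for x in blobs(w['pixels'],0,0,512,384,60): print(x,onz(w,*x[3],0.053).round(4))
E
```

```text
[0.47630205 0.00121533 0.22826653] [ 3.14130204e+00 -6.35071928e-05 -3.02087769e+00] 0.0002904897022352761 [ 0.02635589 -1.18678473  0.43345596] 1.775
('red', 1066, [167, 180, 29, 45], [181.97, 202.61]) [ 0.5175 -0.0858  0.053 ]
('red', 295, [0, 214, 20, 25], [8.06, 225.33]) [ 0.5749 -0.304   0.053 ]
('yel', 311, [324, 173, 20, 20], [333.21, 182.59]) [0.4697 0.0946 0.053 ]
('grn', 320, [284, 173, 21, 20], [294.05, 182.58]) [0.4754 0.0476 0.053 ]
('wht', 489, [138, 156, 226, 81], [241.47, 173.47]) [ 0.4719 -0.0166  0.053 ]
('wht', 279, [246, 174, 19, 19], [254.47, 182.84]) [4.815e-01 2.000e-04 5.300e-02]
('wht', 236, [13, 182, 25, 23], [24.49, 191.63]) [ 0.5265 -0.2772  0.053 ]
('wht', 88, [288, 240, 46, 2], [310.58, 240.52]) [0.5495 0.0816 0.053 ]
('wht', 193, [335, 240, 22, 18], [349.42, 246.15]) [0.5514 0.1334 0.053 ]
('wht', 130, [251, 302, 11, 15], [255.92, 308.55]) [0.6641 0.0241 0.053 ]
```

View pics/w2.png

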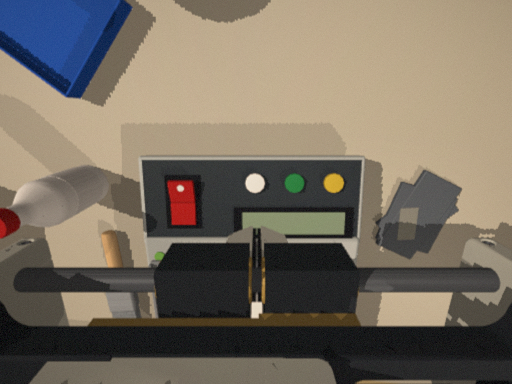

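The wrist view agrees with the top view: rocker at (182,203) with the white dot at (181,187), and green key at (294,183). Next I'll move above the near wing.

Emit:
step_arm(motion=[[[-0.08, -0.7, 0], 0], [[-0.168, -1.485, 0.3], 0], [[-0.168, -1.485, 1.0], 0], [[-0.168, -1.485, 1.7], 0], [[-0.168, -1.485, 2.2], 0], [[-0.168, -1.485, 2.2], 0], [[-0.168, -1.485, 2.2], 0], [[-0.168, -1.485, 2.2], 0]])

```text
time: 2.82
tool_pos: [0.4984, -0.0871, 0.0977]
tool_rot: [-3.14, 0.003, -3.022]
contact_force: [-0.1, -0.1, -0.3]
opening: 0.0006
grip_force: 0.0
```

```bash
python3 - <<'E'
from h import *
s,w=wristcam('w3'); print(s['tool_pos'],s['tool_rot'],s['contact_force'])
for x in blobs(w['pixels'],100,60,450,330,60): print(x,onz(w,*x[3],0.057).round(4))
E
```

```text
[ 0.49842531 -0.08711372  0.09771532] [-3.14034194e+00  2.83499046e-03 -3.02183488e+00] [-0.05812203 -0.07490628 -0.30468727]
('red', 654, [234, 210, 43, 22], [255.15, 218.29]) [ 0.4937 -0.0881  0.057 ]
('grn', 785, [421, 197, 29, 33], [436.39, 213.37]) [0.4742 0.0407 0.057 ]
('wht', 1347, [184, 171, 266, 71], [280.92, 182.73]) [ 0.4651 -0.0735  0.057 ]
('wht', 811, [358, 199, 34, 31], [374.82, 213.64]) [ 0.4798 -0.0031  0.057 ]
('wht', 68, [251, 220, 10, 8], [255.5, 223.5]) [ 0.4978 -0.0873  0.057 ]
```

View pics/w3.png

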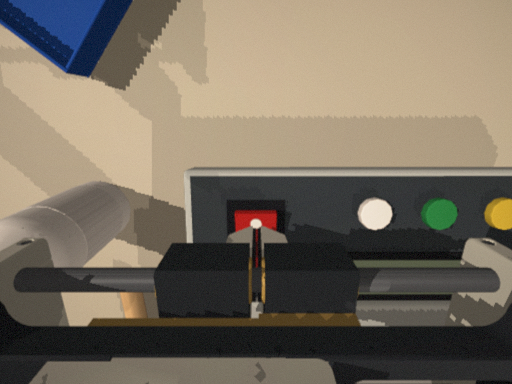

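The white dot at (255,223) unprojects to (0.498,-0.087), which is directly under the fingertips. I'll push down in small steps.

Emit:
step_arm(motion=[[[0, 0, 0.2], 0], [[0, 0, 0.3], 0], [[0, 0, 0.34], 0], [[0, 0, 0.37], 0], [[0, 0, 0.4], 0], [[0, 0, 0.4], 0]])

```text
time: 3.62
tool_pos: [0.4975, -0.0871, 0.0722]
tool_rot: [3.142, 0.0, -3.022]
contact_force: [-1.5, -0.4, 1.1]
opening: 0.0006
grip_force: 0.8
```

Emit:
step_arm(motion=[[[0, 0, 0.015], 0], [[0, 0, 0.03], 0], [[0, 0, 0.03], 0]])

```text
time: 4.0
tool_pos: [0.4977, -0.0871, 0.0715]
tool_rot: [-3.141, 0.001, -3.022]
contact_force: [-4.0, 0.6, 12.1]
opening: 0.0006
grip_force: 6.5
```

The force rose to 12 N, so the rocker is against its stop. I'll lift, move above the green key and check both.

Emit:
step_arm(motion=[[[0, 0, -0.3], 0], [[0, 0, -0.8], 0], [[0, 0.5, -0.8], 0], [[0.05, 1.2, -0.8], 0], [[0.1, 1.9, -0.7], 0], [[0.1, 2.26, -0.6], 0], [[0.1, 2.26, -0.6], 0], [[0.1, 2.26, -0.6], 0], [[0.1, 2.26, -0.6], 0]])

```text
time: 5.12
tool_pos: [0.4758, 0.046, 0.1065]
tool_rot: [-3.141, 0.001, -3.024]
contact_force: [-0.4, -0.9, 0.5]
opening: 0.0006
grip_force: 0.0
```

```bash
python3 - <<'E'
from h import *
s,w=wristcam('w4'); print(s['tool_pos'],s['tool_rot'],s['contact_force'])
for x in blobs(w['pixels'],50,60,450,330,60): print(x,onz(w,*x[3],0.053).round(4))
s,c=shot('scene','scene2'); 
for x in blobs(c['pixels'],215,170,245,200): print(x)
a=cv2.resize(c['pixels'][165:225,200:300],(500,300),interpolation=cv2.INTER_CUBIC)[:,:,::-1]
cv2.imwrite('pics/chk.png',np.vstack([cv2.resize(cv2.imread('pics/w4.png')[130:300,50:450],(500,212)),a]))
E
```

```text
[0.47579953 0.04597201 0.10647353] [-3.14147370e+00  5.90849517e-04 -3.02358694e+00] [-0.44455964 -0.93753887  0.49822611]
('red', 2074, [63, 213, 45, 55], [85.43, 240.94]) [ 0.5116 -0.0862  0.053 ]
('yel', 713, [304, 203, 32, 29], [319.38, 216.69]) [0.4691 0.0947 0.053 ]
('grn', 659, [243, 202, 31, 31], [258.2, 215.6]) [0.4738 0.0477 0.053 ]
('wht', 1077, [50, 177, 317, 52], [225.62, 181.78]) [0.4499 0.0205 0.053 ]
('wht', 673, [182, 204, 30, 29], [196.51, 217.9]) [0.4814 0.0005 0.053 ]
('wht', 65, [78, 219, 10, 9], [82.55, 223.32]) [ 0.4964 -0.0874  0.053 ]
('wht', 112, [132, 302, 25, 7], [145.03, 305.06]) [ 0.568  -0.0395  0.053 ]
('wht', 63, [252, 303, 10, 8], [256.32, 305.79]) [0.5574 0.0562 0.053 ]
('red', 60, [226, 181, 14, 7], [232.8, 184.25])
('wht', 56, [215, 193, 14, 7], [219.54, 197.0])
```

View pics/chk.png

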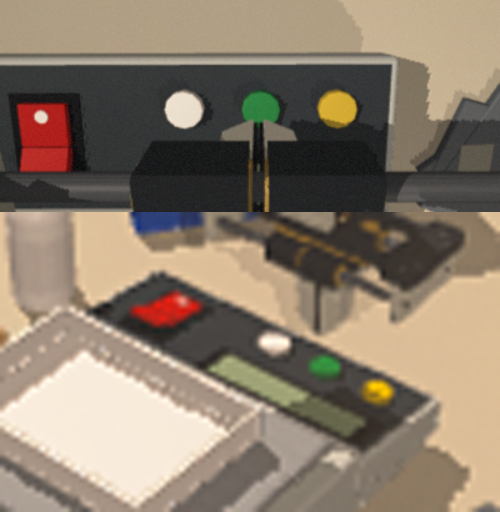

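The rocker's near wing now lies flat, with its dot at (82,223) in the wrist view, so the scale is on. The tips are over the green key at (258,216). I'll press it now.

Emit:
step_arm(motion=[[[0.01, 0.025, 0.3], 0], [[0.01, 0.025, 0.5], 0], [[0.01, 0.025, 0.56], 0], [[0.01, 0.025, 0.6], 0], [[0.01, 0.025, 0.63], 0], [[0.01, 0.025, 0.63], 0]])

```text
time: 5.98
tool_pos: [0.4747, 0.0481, 0.0688]
tool_rot: [-3.141, 0.0, -3.022]
contact_force: [-2.4, -1.1, 3.3]
opening: 0.0005
grip_force: 1.7
```

Emit:
step_arm(motion=[[[0, 0, 0.02], 0], [[0, 0, 0.04], 0], [[0, 0, 0.04], 0]])

```text
time: 6.35
tool_pos: [0.4749, 0.0481, 0.0674]
tool_rot: [-3.141, 0.001, -3.022]
contact_force: [-5.6, -2.4, 16.2]
opening: 0.0002
grip_force: 8.0
```

16 N is well above the 4 N needed to hold the key in, and the tip height matches it being fully in. I'll hold briefly, then withdraw upwards.

Emit:
step_arm(motion=[[[0, 0, 0], 0], [[0, 0, 0], 0], [[0, 0, -0.3], 0], [[0, 0, -1.0], 0], [[0, 0, -1.8], 0], [[0.5, 0, -2.4], 0], [[1.0, 0, -2.6], 0], [[1.0, 0, -2.6], 0], [[1.0, 0, -2.6], 0], [[1.0, 0, -2.6], 0]])

```text
time: 7.6
tool_pos: [0.4156, 0.0412, 0.2215]
tool_rot: [3.141, -0.001, -3.022]
contact_force: [0.4, -0.9, -0.1]
opening: 0.0004
grip_force: 0.0
```

```bash
python3 - <<'E'
from h import *
s,w=wristcam('w5'); print(s['tool_pos'],s['contact_force'],s['time'])
for x in blobs(w['pixels'],50,60,450,330,60): print(x,onz(w,*x[3],0.053).round(4))
E
```

```text
[0.41559722 0.04115843 0.22150906] [ 0.39244113 -0.89962548 -0.05931008] 7.6
('red', 997, [134, 224, 26, 44], [147.04, 246.2]) [ 0.5184 -0.0863  0.053 ]
('yel', 278, [285, 218, 19, 19], [293.58, 226.94]) [0.4696 0.0951 0.053 ]
('grn', 163, [246, 217, 19, 20], [255.48, 223.52]) [0.4706 0.0473 0.053 ]
('wht', 250, [209, 219, 18, 18], [217.16, 227.14]) [0.4812 0.0005 0.053 ]
```

View pics/w5.png

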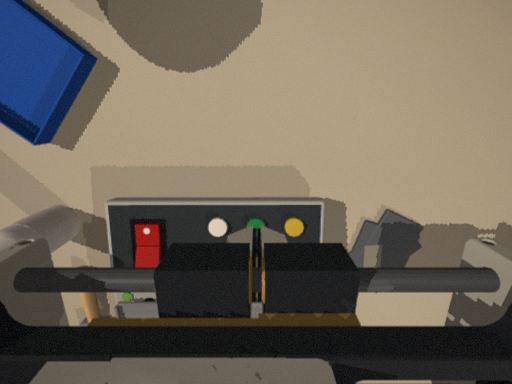

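The rocker at (147,246) now has its near wing bright and its far wing darker, the reverse of the off view, so it is on. The arm is clear of everything. I'll hand in.

```bash
python3 -c "
from cell import robot
print(robot.hand_in())"
```

```text
the job is handed in; nothing more can be done
None
```

The job is handed in, with no verdict returned: the rocker was pushed to its stop (12 N) and looks on in the last picture, then the green tare key was pressed fully in (16 N) and released, and the arm withdrew clear; I did not separately check that the key came back up or that the loose things stayed put.

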